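# Hang the draining basket on the swinging drop hook

### The arm

A 6-joint arm with a two-finger parallel gripper is mounted at the origin on the work surface. World frame = base frame: x ahead of the robot, y to its left, z up, the work surface at z = 0. Lengths are in mm, angles in degrees, forces in N, time in s.
With the tool pointing down it reaches from about 300 to 850 mm from the base axis. Payload 4.2 kg.
Tool frame: the origin (TCP) lies midway between the tips of the shut fingers; the grasp point (between the pads) lies 19 mm behind it; z points along the fingers, y is the direction in which the jaws open and shut (so a half turn about z gives the same grasp; the last joint's range is limited). The gripper opens to 91 mm and grips with 3 to 60 N. Pads are 32 mm wide; open, the fingers measure 118 mm over their backs; the gripper's body (76 mm by 178 mm) begins 60 mm behind the grasp point.
Start: joints at [-71.448, 18.312, 89.639, -0, 72.044, -1.146], TCP at [193.818, -541.369, 190.076] pointing down, gripper open.
Joint ranges: [-177.97, 177.97], [-48.28, 115.42], [12.27, 149.76], [-77.06, 257.06], [2.81, 150.46], [-146.56, 146.56]. Speed limits (degrees/s): [147.25, 147.25, 180, 180, 180, 180].

### API

Orientations are given as [roll, pitch, yaw] about the fixed x, y, z axes, in that order (R = Rz(yaw) Ry(pitch) Rx(roll)).
In Python, from workcell import env gives the robot as it stands.
- The arm moves only by the shell command python3 -m jog 'ROWS' [FORCE]. ROWS is JSON, a list of rows, each an object of numbers: "dx", "dy", "dz": the shift along the world's x, y, z in m; "wx", "wy", "wz": the turn, a rotation vector about the world's x, y, z in rad; "grip": the gripper's target within -1 to 1 (shut at 1, half-way at 0, fully open at -1). In form: [{"dx": .., "dy": .., "dz": .., "wx": .., "wy": .., "wz": .., "grip": ..}, ...]. A call has 1 to 10 rows; each row shifts and turns the commanded pose from where the row before left it; what a row does not reach is not made up. A row lasts 1/10 s, in which the tool goes at most 50 mm and 8.59 degrees, less where a joint would pass 70% of its speed; a pose out of reach is approached as far as the arm can. A call with a gripper value outside its range is refused whole. The fingers move at their own pace and stop on an object; FORCE is the grip in N (left out, the last holds). Time passes only in rows, so rows that do not move let the fingers close. It gives the time, the measured TCP pose, the force and the opening at its end, in the units of the state.
- env.state(): the state, without advancing time (a new reading comes with each control period).
- env.grab_frame(name): name is "side" or "top"; returns the picture (384x512x3 uint8, red, green, blue); there is no depth.
- env.get_calibration(name): a dict with "fx", "fy", "cx", "cy" (pixels), "R" (3x3) and "t" (3): a world point X has camera coordinates R X + t. Camera axes: x right, y down, z forward; pixel columns grow to the right and rows downward; lengths in mm; the calibration is good to about 2 mm. A picture is of the moment at which its call begins. get_calibration takes no time and is no camera call.
- env.job_done(): hands the job in, once; it reports no verdict.
The state is a dict: "time_s": time; "qpos": joint angles; "qvel": joint speeds; "effort": joint torques, N m; "ee_pos": TCP position; "ee_rot": TCP orientation; "force": force on the tool from outside, world axes, zero at the start; "torque": the same for the moment, N m; "gripper_width": finger opening in mm.
Only numpy, scipy, OpenCV 4.12 (cv2) and the standard library are available. Lean on these libraries where they do the work, as an engineer would, in place of code of your own. Each camera call takes 0.05 s, during which the arm holds its last target. There are 200 camera calls.

### The job

Pick up the steel draining basket by its black lug and use the top of its wire bail, never the gripper, on the shank above the hook's point, to push the swinging hook gently back against its rubber buffer until it is still. Hold it there with a light, steady pressure of 2 to 7 newtons for a second, keep it back (never with more than 12 newtons) while you slide the bail down the shank until it is fully seated in the bend of the hook and press it home there for a moment with at least 5 newtons, then bring the hook back to hanging straight down and let go, so that the basket hangs level and quiet. Leave the other things on the bench alone.

Things in the scene. Friction and masses are not known exactly. Their poses are not given: they have to be found in the camera images.
- pivot (a point): Hinge pin of the swinging hook, at the front end of the draining stand's overhead arm, 290 mm above the bench. Axes are the stand's: x level, from the hook towards the column (away from the robot, give or take the stand's yaw), y along the pin, z up. The hook swings in this x-z plane. Arm and fork reach no more than 10 mm in front (-x) of the pin; the space in front of the hook is free.
- hook_seat (a point): Where the centre of the bail's wire lies when seated in the bend of the J-hook (give or take 4 mm along x; up to 8 mm higher while pressed to the shank). Axes move with the hook: z up along the shank, x towards the shank's back. From the pivot, in these axes, it lies at x = 2, z = -134 mm. The hook is 7 mm round brass wire, 60 g; its straight shank's centre line is x = 12, z = -30 to -130 mm from the pivot.
- hook_point (a point): Centre of the red 11 mm ball on the hook's upturned point, on the robot's side of the shank: x = -16, z = -113 mm from the pivot in the hook's axes. The clear gap between shank and point is about 17 to 19 mm. The bend's lowest wire centre is x = 0, z = -141 mm from the pivot. Pressed on the shank above the point (some 80 mm below the pivot), the bail clears the point.
- hook: The swinging brass J-hook; origin on the hinge pin, axes move with it: z up along the shank, x towards the shank's back. Level when it hangs straight down. A rubber buffer on the fork that carries it stops it 0.23 to 0.30 rad back from there (lower end away from the robot), differently every time. At the start it swings freely about 0.2 rad either way, period 0.7 s, and hardly dies down by itself.
- stand: Grey draining stand, fixed to the bench: base 300 x 160 mm with a drip dish (rims 22 mm high), column, overhead arm and the brass drop hook. Origin on the bench right under the hook's pivot, axes as at the pivot.
- basket: Open steel basket 140 x 66 x 26 mm, 0.15 to 0.3 kg, watch parts and a ballast bar fixed in it so that it balances under the bail's peak. Origin: centre of its underside; x along it, y across. A bail of 6 mm wire stands across its middle in the y-z plane: legs at y = -32 and +32 mm up to 92 mm, then rising to a shallow peak at y = 0, 110 mm up. The hook's point goes through the bail's window.
- bail_top (a point): Peak of the basket's bail: centre of its 6 mm wire, 110 mm above the basket's underside, above the basket's middle. Axes as the basket's.
- lug (a point): Centre of the basket's only grip, a black lug beyond its -x end (the end nearer the robot at the start): upright block 24 mm along the basket, 12 mm across (the grasp width), 34 mm high, at the end of a rising steel rod; 115 mm from the basket's middle, 60 mm above its underside, so 50 mm below the bail's peak. Axes as the basket's.
- brush: Wooden brush 170 mm long lying on the bench, loose bystander.
- movement_holder: Small brass movement holder 65 x 35 x 23 mm, loose bystander; origin centre of underside.
- loupe: Black eyepiece, 34 mm across and 28 mm high, loose bystander; origin centre of underside.
- case_ring: Steel watch-case ring, 48 mm across, 7 mm high, loose bystander; origin centre of underside.
- tweezers: Brass tweezers 120 mm long lying flat, loose bystander.
Things that resemble listed ones, but are neither listed nor needed, are in the scene too. Of the things that look like the basket, the larger one is meant.

How it is judged (in metres and radians):
On the way, in this order (a step that is already met when the one before it is completed fails the run):
1. the bail, still above the hook's point, holds the hook still against its buffer with a light, steady pressure of 2 to 7 N (angle between hook's own z axis and vertical above 0.18 rad and angular speed of hook below 0.15 rad/s and contact force between basket and stand between 2 and 7 N and z of bail_top in the frame of hook_seat above 0.02 m), for 0.8 s.
2. the bail is pressed home in the bend with over 5 N while the hook is still kept back near its buffer (z of bail_top in the frame of hook_seat between -0.006 and 0.01 m and x of bail_top in the frame of hook_seat between -0.011 and 0.008 m and y of bail_top in the frame of hook_seat between -0.012 and 0.012 m and angle between hook's own z axis and vertical above 0.16 rad and contact force between basket and stand above 5 N), for 0.3 s.
At the end, for the whole second after the job is handed in: The basket hangs free from the hook: bail peak in the hook's bend (within 6 mm of the seat's height, 11 mm fore and aft, 12 mm sideways), hook within 0.1 rad of straight down, basket within 0.2 rad of level and slower than 0.12 m/s, clear of the bench (z of bail_top in the frame of hook_seat between -0.006 and 0.006 m and x of bail_top in the frame of hook_seat between -0.011 and 0.008 m and y of bail_top in the frame of hook_seat between -0.012 and 0.012 m and angle between hook's own z axis and vertical below 0.1 rad and linear speed of basket below 0.12 m/s and angle between basket's own z axis and vertical below 0.2 rad and height (world z) of basket above 0.03 m); the robot touches nothing.
It fails at once if the basket presses on the hook or stand with more than 12 N (contact force between basket and stand above 12 N).
It fails at once if the gripper touches the hook or the stand (contact force between any of the fingers, the arm and stand above 0.5 N).
It fails at once if the basket is dropped or flung (linear speed of basket above 1 m/s).
It fails at once if another thing on the bench is moved more than 20 mm (distance of any of brush, movement_holder, loupe, case_ring, tweezers from where it was at the start of the episode above 0.02 m).
It also fails if it takes over 70 s, if anything falls off the work surface, if the arm or the gripper's body presses on something with over 40 N, if the wrist force passes 120 N, or if a joint passes its speed limit or range.

## Working session

There is one attempt and no reset: what is moved stays moved. The work goes in short steps, Python scripts to look and compute and a shell command to move; the robot and the scene stay as the last step left them, time stands still between calls to the robot, and variables do not carry over. Pictures are saved under pics/ and viewed, about 8 in all and at most 12, crops included, and the job is handed in when it is done.

```bash
mkdir -p pics; ls
python3 - <<'E'
from workcell import env
import cv2,numpy as np
for n in("side","top"):
    c=env.get_calibration(n);print(n,{k:np.round(v,3).tolist() for k,v in c.items()})
    cv2.imwrite(f"pics/{n}0.png",env.grab_frame(n)[...,::-1])
s=env.state();print(s['time_s'],s['ee_pos'],s['ee_rot'],s['force'],s['gripper_width'])
E
```

```text
pics
side {'fx': 408.237, 'fy': 408.237, 'cx': 249.868, 'cy': 192.38, 'R': [[-0.959, -0.283, -0.011], [-0.159, 0.572, -0.805], [0.234, -0.77, -0.593]], 't': [502.812, 233.091, 1254.949]}
top {'fx': 446.394, 'fy': 446.394, 'cx': 253.223, 'cy': 195.714, 'R': [[-0.007, -1.0, -0.006], [-0.982, 0.008, -0.19], [0.19, 0.004, -0.982]], 't': [-26.227, 552.206, 1271.136]}
0.1 [ 193.67383478 -540.87786466  189.30272794] [-1.79906673e+02 -1.73901869e-03  1.96997159e+01] [-0.36689883  0.58926135 -0.29698884] 91.29375464849876
```

View pics/side0.png

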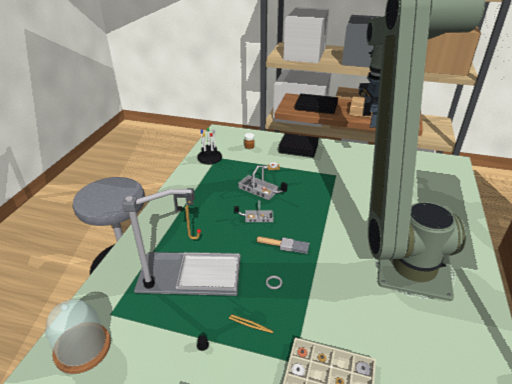

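View pics/top0.png

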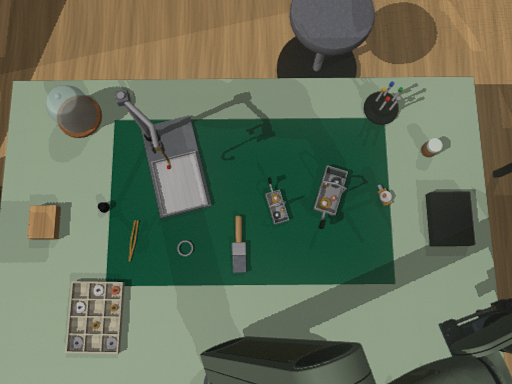

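Side view: large basket at (262,186) with its lug at (284,187); a smaller lookalike at (259,216) with its lug at (237,210). Hook's red point is at about (198,232). Top view: large basket (331,190) with lug (321,224); small one (277,205) with lug (270,181); stand at (178,168). The larger basket is the one I want. Next, one close composite to check this.

Run:
```python
import cv2,numpy as np
s=cv2.imread('pics/side0.png');t=cv2.imread('pics/top0.png')
def c(im,x,y,w=80,h=60):return cv2.resize(im[y:y+h,x:x+w],(400,300),interpolation=cv2.INTER_CUBIC)
o=np.vstack([np.hstack([c(s,130,180),c(s,225,155)]),np.hstack([c(t,110,85,120,90)  ,c(t,290,165,)])])
cv2.imwrite('pics/comp1.png',o)
```

```text
(no output)
```

View pics/comp1.png

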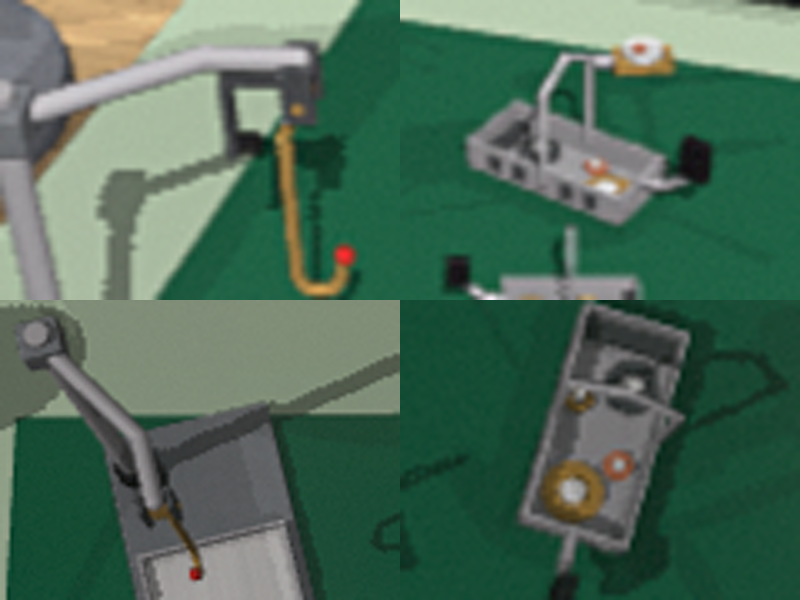

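The crop confirms the larger basket, with its black lug towards the robot. The hinge pin is at side (189.6,202) and top (157.4,148.6). Now the positions: the lug and basket from masks, and the pivot from the red ball over one swing.

```bash
cat > h.py <<'E'
import cv2,numpy as np
from workcell import env
C={n:{k:np.array(v) for k,v in env.get_calibration(n).items()} for n in("side","top")}
def proj(n,X):
    c=C[n];p=np.atleast_2d(X)@c['R'].T+c['t'];return np.c_[c['fx']*p[:,0]/p[:,2]+c['cx'],c['fy']*p[:,1]/p[:,2]+c['cy']]
def ray(n,uv):
    c=C[n];d=c['R'].T@np.array([(uv[0]-c['cx'])/c['fx'],(uv[1]-c['cy'])/c['fy'],1]);return -c['R'].T@c['t'],d
def plane(n,uv,z):
    o,d=ray(n,uv);return o+d*(z-o[2])/d[2]
def tri(a,b):
    o1,d1=ray('side',a);o2,d2=ray('top',b);s=np.linalg.lstsq(np.c_[d1,-d2],o2-o1,rcond=None)[0]
    p,q=o1+d1*s[0],o2+d2*s[1];return (p+q)/2,np.linalg.norm(p-q)
def blob(m,box):
    x,y,w,h=box;M=np.zeros_like(m);M[y:y+h,x:x+w]=m[y:y+h,x:x+w]
    n,l,s,c=cv2.connectedComponentsWithStats(M.astype(np.uint8))
    if n<2:return None,0
    k=1+np.argmax(s[1:,4]);return c[k],s[k].tolist()
red=lambda f:(f[...,0]>140)&(f[...,1]<80)&(f[...,2]<80)
dark=lambda f:f.max(2)<45
E
python3 - <<'E'
from h import *
from scipy.optimize import least_squares
D=[]
for i in range(16):
    n=("side","top")[i%2];t=env.state()['time_s'];f=env.grab_frame(n)
    box=(170,210,50,40) if n=="side" else (140,140,60,40)
    c,s=blob(red(f),box)
    if c is not None:D.append((n,t,c))
    if i<2:
        b=(275,175,20,22) if n=="side" else (310,212,25,22)
        print(n,'lug',blob(dark(f),b))
        D0=globals().setdefault('L',{});L[n]=blob(dark(f),b)[0]
print(np.round([[d[1],*d[2]] for d in D],2).tolist())
print('lug',tri(L['side'],L['top']))
print('pin',tri((189.6,202),(157.4,148.6)))
def hp(p,th,v):
    x,z=v;e=np.array([np.cos(p[2]),np.sin(p[2])])
    X=np.cos(th)*x-np.sin(th)*z; Z=np.sin(th)*x+np.cos(th)*z   # th>0: lower end to +x
    return np.array([p[0]+X*e[0],p[1]+X*e[1],290+p[6]+Z])
def res(p):
    r=[]
    for n,t,c in D:
        th=p[3]*np.sin(p[5]*t)+p[4]*np.cos(p[5]*t)
        r+=list(proj(n,hp(p,th,(-16,-113)))[0]-c)
    return np.r_[r,p[6]/1.5,(p[5]-9)/.3]
pin=tri((189.6,202),(157.4,148.6))[0]
best=min((least_squares(res,[pin[0],pin[1],y,a,b,9,0]) for y in(0.,.4) for a in(.15,-.15) for b in(.15,-.15)),key=lambda r:r.cost)
print('fit',np.round(best.x,3),np.degrees(best.x[2]),best.cost,len(D),np.round(np.sqrt(np.diag(np.linalg.inv(best.jac.T@best.jac))),2))
q=lambda a:(290+a[0]/5-80,165+(a[1]-300)/5)
for a in[(588,308),(690,335),(525,520),(630,550)]:print('rim',plane('top',q(a),26).round(1))
for z,a in((22,(163,216)),(22,(210,207))):print('stand',plane('top',a,z).round(1))
E
```

```text
side lug (array([283.44897959, 186.83673469]), [280, 183, 7, 9, 49])
top lug (array([321.81395349, 223.81395349]), [319, 220, 7, 9, 43])
[[0.1, 203.64, 230.09], [0.15, 168.0, 170.0], [0.2, 205.45, 229.64], [0.25, 168.0, 170.0], [0.3, 202.67, 230.25], [0.35, 167.0, 166.0], [0.4, 197.18, 230.73], [0.45, 165.75, 161.0], [0.5, 193.5, 230.8], [0.55, 165.67, 159.33], [0.6, 194.36, 230.91], [0.65, 166.4, 162.2], [0.7, 198.89, 230.67], [0.75, 167.5, 167.5], [0.8, 204.0, 230.0], [0.85, 167.67, 170.67]]
lug (array([ 463.93975312, -229.61360421,   60.39908613]), np.float64(3.3990051346101375))
pin (array([627.57343997, 206.81492383, 281.37362969]), np.float64(3.8596267286312624))
fit [ 6.27067e+02  2.05836e+02  2.49000e-01 -1.53000e-01  1.70000e-02
  9.02800e+00  2.11900e+00] 14.250929206587548 7.699218094232555 16 [0.87 1.37 0.06 0.01 0.02 0.22 1.02]
rim [ 646.3 -258.7   26. ]
rim [ 628.7 -320.3   26. ]
rim [ 515.  -215.7   26. ]
rim [ 496.3 -278.1   26. ]
stand [497.9 242.2  22. ]
stand [524.3 100.8  22. ]
```

Lug at about (463,-231,60), basket yaw about -18°, pivot (627,206), stand yaw about 11-14°. Moving above the lug.

```bash
python3 -m jog '[{"dx":0.027,"dy":0.031,"wz":-0.066,"grip":-1},{"dx":0.027,"dy":0.031,"wz":-0.066,"grip":-1},{"dx":0.027,"dy":0.031,"wz":-0.066,"grip":-1},{"dx":0.027,"dy":0.031,"wz":-0.066,"grip":-1},{"dx":0.027,"dy":0.031,"wz":-0.066,"grip":-1},{"dx":0.027,"dy":0.031,"wz":-0.066,"grip":-1},{"dx":0.027,"dy":0.031,"wz":-0.066,"grip":-1},{"dx":0.027,"dy":0.031,"wz":-0.066,"grip":-1},{"dx":0.027,"dy":0.031,"wz":-0.066,"grip":-1},{"dx":0.027,"dy":0.031,"wz":-0.066,"grip":-1}]' 60
python3 -m jog '[{"dz":-0.03},{"dz":-0.03},{"grip":-1},{"grip":-1}]'
python3 - <<'E'
from h import *
a=env.grab_frame('side');b=env.grab_frame('top')
c=lambda im,x,y,w=100,h=75:cv2.resize(im[y:y+h,x:x+w,::-1],(400,300),interpolation=cv2.INTER_CUBIC)
cv2.imwrite('pics/c2.png',np.hstack([c(a,235,145),c(b,275,160)]))
s=env.state();print(s['ee_pos'],s['ee_rot'],s['force'],s['time_s'],proj('side',s['ee_pos']),proj('top',s['ee_pos']))
E
```

```text
[ 193.82009476 -541.36561954  190.0749036 ] [ 1.79995245e+02 -7.70764619e-04  1.96960403e+01] [ 1.11641814 -0.24534525 -0.12494367] 1.0 [[368.91427986 126.16693536]] [[457.73211626 323.96639458]]invalid input
invalid input
```

View pics/c2.png

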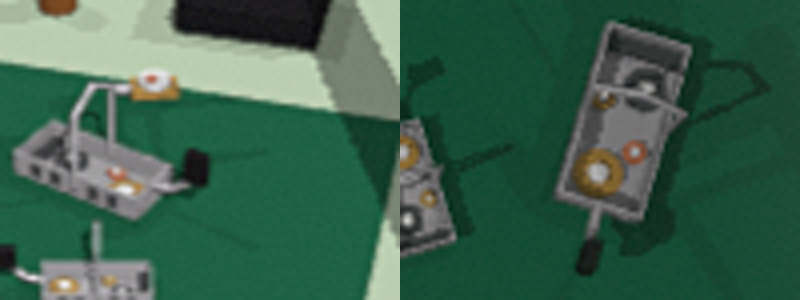

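The arm had not moved: the rows were refused, so all the keys are probably needed. The picture shows the same scene, with the lug at the basket's robot-side end.

```bash
python3 -m jog '[{"dx":0.027,"dy":0.031,"dz":0,"wx":0,"wy":0,"wz":-0.066,"grip":-1},{"dx":0.027,"dy":0.031,"dz":0,"wx":0,"wy":0,"wz":-0.066,"grip":-1},{"dx":0.027,"dy":0.031,"dz":0,"wx":0,"wy":0,"wz":-0.066,"grip":-1},{"dx":0.027,"dy":0.031,"dz":0,"wx":0,"wy":0,"wz":-0.066,"grip":-1},{"dx":0.027,"dy":0.031,"dz":0,"wx":0,"wy":0,"wz":-0.066,"grip":-1},{"dx":0.027,"dy":0.031,"dz":0,"wx":0,"wy":0,"wz":-0.066,"grip":-1},{"dx":0.027,"dy":0.031,"dz":0,"wx":0,"wy":0,"wz":-0.066,"grip":-1},{"dx":0.027,"dy":0.031,"dz":0,"wx":0,"wy":0,"wz":-0.066,"grip":-1},{"dx":0.027,"dy":0.031,"dz":0,"wx":0,"wy":0,"wz":-0.066,"grip":-1},{"dx":0.027,"dy":0.031,"dz":0,"wx":0,"wy":0,"wz":-0.066,"grip":-1}]' 60
```

```text
time_s: 2.0
ee_pos: [464.8, -229.9, 190.3]
ee_rot: [180.0, -0.0, -18.3]
force: [0.6, -0.3, -0.4]
gripper_width: 90.9
```

```bash
python3 -m jog '[{"dx":-0.001,"dy":-0.001,"dz":-0.025,"wx":0,"wy":0,"wz":0,"grip":-1},{"dx":0,"dy":0,"dz":-0.025,"wx":0,"wy":0,"wz":0,"grip":-1},{"dx":0,"dy":0,"dz":-0.025,"wx":0,"wy":0,"wz":0,"grip":-1},{"dx":0,"dy":0,"dz":-0.025,"wx":0,"wy":0,"wz":0,"grip":-1},{"dx":0,"dy":0,"dz":-0.025,"wx":0,"wy":0,"wz":0,"grip":-1},{"dx":0,"dy":0,"dz":-0.024,"wx":0,"wy":0,"wz":0,"grip":-1},{"dx":0,"dy":0,"dz":0,"wx":0,"wy":0,"wz":0,"grip":-1}]'
python3 - <<'E'
from h import *
a=env.grab_frame('side');b=env.grab_frame('top')
c=lambda im,x,y,w=80,h=60:cv2.resize(im[y:y+h,x:x+w,::-1],(400,300),interpolation=cv2.INTER_CUBIC)
cv2.imwrite('pics/c3.png',np.hstack([c(a,245,155),c(b,280,180)]))
E
```

```text
time_s: 2.7
ee_pos: [460.5, -231.1, 38.4]
ee_rot: [-179.9, 0.4, -18.1]
force: [-0.1, 1.2, -0.4]
gripper_width: 91.3
```

View pics/c3.png

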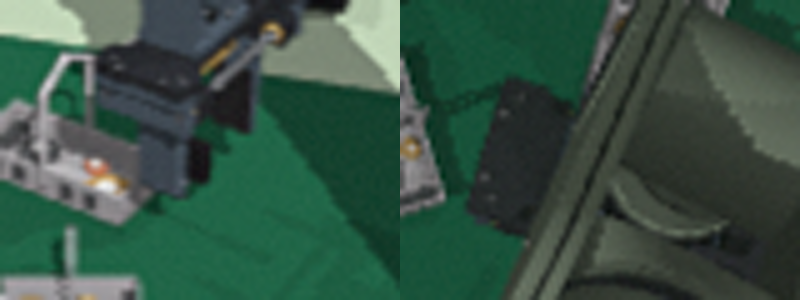

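The side view shows the lug (198,160 in the crop) between the fingers. Closing.

```bash
python3 -m jog '[{"dx":0,"dy":0,"dz":0,"wx":0,"wy":0,"wz":0,"grip":1},{"dx":0,"dy":0,"dz":0,"wx":0,"wy":0,"wz":0,"grip":1},{"dx":0,"dy":0,"dz":0,"wx":0,"wy":0,"wz":0,"grip":1},{"dx":0,"dy":0,"dz":0,"wx":0,"wy":0,"wz":0,"grip":1},{"dx":0,"dy":0,"dz":0,"wx":0,"wy":0,"wz":0,"grip":1},{"dx":0,"dy":0,"dz":0,"wx":0,"wy":0,"wz":0,"grip":1},{"dx":0,"dy":0,"dz":0,"wx":0,"wy":0,"wz":0,"grip":1},{"dx":0,"dy":0,"dz":0,"wx":0,"wy":0,"wz":0,"grip":1},{"dx":0,"dy":0,"dz":0,"wx":0,"wy":0,"wz":0,"grip":1}]' 60
```

```text
time_s: 3.7
ee_pos: [462.8, -232.4, 41.0]
ee_rot: [180.0, 0.0, -18.1]
force: [0.5, 0.8, 0.2]
gripper_width: 22.0
```

```bash
python3 -m jog '[{"dx":0,"dy":0,"dz":0.01,"wx":0,"wy":0,"wz":0,"grip":1},{"dx":0,"dy":0,"dz":0.02,"wx":0,"wy":0,"wz":0,"grip":1},{"dx":0,"dy":0,"dz":0.03,"wx":0,"wy":0,"wz":0,"grip":1},{"dx":0,"dy":0,"dz":0.03,"wx":0,"wy":0,"wz":0,"grip":1},{"dx":0,"dy":0,"dz":0.02,"wx":0,"wy":0,"wz":0,"grip":1},{"dx":0,"dy":0,"dz":0,"wx":0,"wy":0,"wz":0,"grip":1},{"dx":0,"dy":0,"dz":0,"wx":0,"wy":0,"wz":0,"grip":1}]' 60
```

```text
time_s: 4.4
ee_pos: [462.7, -232.3, 151.3]
ee_rot: [180.0, -0.0, -18.1]
force: [0.1, 0.1, -1.2]
gripper_width: 0.3
```

I lifted before the jaws had finished closing (22 mm at that moment). The basket may have been nudged, so I'll open and look for it again.

```bash
python3 -m jog '[{"dx":-0.02,"dy":0.02,"dz":0.02,"wx":0,"wy":0,"wz":0,"grip":-1},{"dx":-0.04,"dy":0,"dz":0,"wx":0,"wy":0,"wz":0,"grip":-1},{"dx":-0.04,"dy":0,"dz":0,"wx":0,"wy":0,"wz":0,"grip":-1},{"dx":-0.04,"dy":0,"dz":0,"wx":0,"wy":0,"wz":0,"grip":-1},{"dx":0,"dy":0,"dz":0,"wx":0,"wy":0,"wz":0,"grip":-1}]' 60
python3 - <<'E'
from h import *
a=env.grab_frame('side');b=env.grab_frame('top')
L=[blob(dark(a),(265,165,40,50)),blob(dark(b),(305,205,40,35))];print(L,tri(L[0][0],L[1][0]))
c=lambda im,x,y,w=80,h=60:cv2.resize(im[y:y+h,x:x+w,::-1],(400,300),interpolation=cv2.INTER_CUBIC)
cv2.imwrite('pics/c4.png',np.hstack([c(a,230,155),c(b,280,180)]))
E
```

```text
time_s: 4.9
ee_pos: [317.6, -210.5, 169.4]
ee_rot: [-179.9, 0.4, -18.2]
force: [1.3, 0.3, -0.7]
gripper_width: 37.5
[(array([283.60869565, 186.5       ]), [281, 182, 6, 10, 46]), (array([322.        , 223.95121951]), [319, 220, 7, 9, 41])] (array([ 463.40850434, -229.92474674,   61.79955197]), np.float64(3.291307259611657))
```

View pics/c4.png

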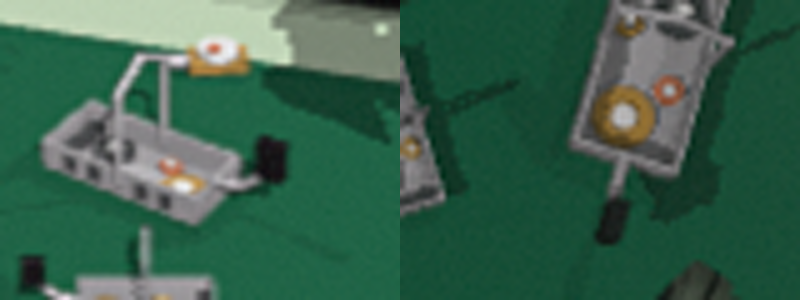

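The basket hasn't moved. Trying again with the jaws half open, and waiting for them this time.

```bash
python3 -m jog '[{"dx":0.035,"dy":-0.005,"dz":0,"wx":0,"wy":0,"wz":0,"grip":-0.2},{"dx":0.035,"dy":-0.005,"dz":0,"wx":0,"wy":0,"wz":0,"grip":-0.2},{"dx":0.035,"dy":-0.005,"dz":0,"wx":0,"wy":0,"wz":0,"grip":-0.2},{"dx":0.035,"dy":-0.004,"dz":0,"wx":0,"wy":0,"wz":0,"grip":-0.2},{"dx":0,"dy":0,"dz":-0.03,"wx":0,"wy":0,"wz":0,"grip":-0.2},{"dx":0,"dy":0,"dz":-0.03,"wx":0,"wy":0,"wz":0,"grip":-0.2},{"dx":0,"dy":0,"dz":-0.03,"wx":0,"wy":0,"wz":0,"grip":-0.2},{"dx":0,"dy":0,"dz":-0.025,"wx":0,"wy":0,"wz":0,"grip":-0.2},{"dx":0,"dy":0,"dz":-0.015,"wx":0,"wy":0,"wz":0,"grip":-0.2},{"dx":0,"dy":0,"dz":0,"wx":0,"wy":0,"wz":0,"grip":-0.2}]' 60
```

```text
time_s: 6.0
ee_pos: [462.1, -230.2, 37.9]
ee_rot: [-179.9, 0.3, -18.1]
force: [0.8, -0.3, 0.4]
gripper_width: 54.7
```

```bash
python3 -m jog '[{"dx":0,"dy":0,"dz":0,"wx":0,"wy":0,"wz":0,"grip":1},{"dx":0,"dy":0,"dz":0,"wx":0,"wy":0,"wz":0,"grip":1},{"dx":0,"dy":0,"dz":0,"wx":0,"wy":0,"wz":0,"grip":1},{"dx":0,"dy":0,"dz":0,"wx":0,"wy":0,"wz":0,"grip":1},{"dx":0,"dy":0,"dz":0,"wx":0,"wy":0,"wz":0,"grip":1},{"dx":0,"dy":0,"dz":0,"wx":0,"wy":0,"wz":0,"grip":1},{"dx":0,"dy":0,"dz":0,"wx":0,"wy":0,"wz":0,"grip":1},{"dx":0,"dy":0,"dz":0,"wx":0,"wy":0,"wz":0,"grip":1},{"dx":0,"dy":0,"dz":0,"wx":0,"wy":0,"wz":0,"grip":1},{"dx":0,"dy":0,"dz":0,"wx":0,"wy":0,"wz":0,"grip":1}]' 60
```

```text
time_s: 7.0
ee_pos: [462.9, -231.5, 41.4]
ee_rot: [180.0, -0.0, -18.1]
force: [-1.3, 0.3, 4.2]
gripper_width: 11.4
```

Lug gripped at 11.4 mm. Lifting gently.

```bash
python3 -m jog '[{"dx":0,"dy":0,"dz":0.005,"wx":0,"wy":0,"wz":0,"grip":1},{"dx":0,"dy":0,"dz":0.015,"wx":0,"wy":0,"wz":0,"grip":1},{"dx":0,"dy":0,"dz":0.025,"wx":0,"wy":0,"wz":0,"grip":1},{"dx":0,"dy":0,"dz":0.03,"wx":0,"wy":0,"wz":0,"grip":1},{"dx":0,"dy":0,"dz":0.025,"wx":0,"wy":0,"wz":0,"grip":1},{"dx":0,"dy":0,"dz":0.015,"wx":0,"wy":0,"wz":0,"grip":1},{"dx":0,"dy":0,"dz":0.005,"wx":0,"wy":0,"wz":0,"grip":1},{"dx":0,"dy":0,"dz":0,"wx":0,"wy":0,"wz":0,"grip":1},{"dx":0,"dy":0,"dz":0,"wx":0,"wy":0,"wz":0,"grip":1}]' 60
python3 - <<'E'
from h import *
print('col top',[plane('top',(121,99),z).round() for z in(250,300,350)],'foot',plane('side',(150,283),10).round(), 'tri',tri((133,202),(121,99)))
e=np.array([np.cos(.21),np.sin(.21)]);n=np.array([-e[1],e[0]]);P=np.array([627,206])
# dish/base edges in stand frame
for a in((163,216),(210,207)):
    v=plane('top',a,22)[:2]-P;print(v@e,v@n)
E
```

```text
time_s: 7.9
ee_pos: [461.9, -230.9, 159.8]
ee_rot: [-180.0, 0.2, -18.1]
force: [-0.1, -1.1, -2.5]
gripper_width: 11.3
col top [array([776., 315., 250.]), array([754., 299., 300.]), array([733., 283., 350.])] foot [748. 283.  10.] tri (array([741.11697429, 290.88389715, 321.32638648]), np.float64(7.425390320343559))
-118.73486617527071 62.28321153628105
-122.40202975835595 -81.52201072778671
```

```bash
python3 -m jog '[{"dx":0,"dy":0.015,"dz":0,"wx":0,"wy":0,"wz":0.02,"grip":1},{"dx":0,"dy":0.03,"dz":0,"wx":0,"wy":0,"wz":0.06,"grip":1},{"dx":0,"dy":0.04,"dz":0,"wx":0,"wy":0,"wz":0.065,"grip":1},{"dx":0,"dy":0.04,"dz":0,"wx":0,"wy":0,"wz":0.065,"grip":1},{"dx":0,"dy":0.04,"dz":0,"wx":0,"wy":0,"wz":0.065,"grip":1},{"dx":-0.003,"dy":0.04,"dz":0,"wx":0,"wy":0,"wz":0.065,"grip":1},{"dx":-0.005,"dy":0.04,"dz":0,"wx":0,"wy":0,"wz":0.065,"grip":1},{"dx":-0.005,"dy":0.04,"dz":0,"wx":0,"wy":0,"wz":0.065,"grip":1},{"dx":-0.003,"dy":0.04,"dz":0,"wx":0,"wy":0,"wz":0.045,"grip":1},{"dx":0,"dy":0.03,"dz":0,"wx":0,"wy":0,"wz":0.01,"grip":1}]' 60
```

```text
time_s: 8.9
ee_pos: [444.7, 126.4, 160.3]
ee_rot: [-180.0, 0.1, 12.2]
force: [1.0, 0.1, -2.4]
gripper_width: 11.3
```

```bash
python3 -m jog '[{"dx":0,"dy":0.025,"dz":-0.005,"wx":0,"wy":0,"wz":0,"grip":1},{"dx":0,"dy":0.013,"dz":-0.007,"wx":0,"wy":0,"wz":0,"grip":1},{"dx":0,"dy":0.006,"dz":-0.004,"wx":0,"wy":0,"wz":0,"grip":1},{"dx":0,"dy":0,"dz":0,"wx":0,"wy":0,"wz":0,"grip":1},{"dx":0,"dy":0,"dz":0,"wx":0,"wy":0,"wz":0,"grip":1},{"dx":0,"dy":0,"dz":0,"wx":0,"wy":0,"wz":0,"grip":1}]' 60
python3 - <<'E'
from h import *
a=env.grab_frame('side');F=[env.state()['force'] for i in range(1)]
b=env.grab_frame('top')
c=lambda im,x,y,w,h:cv2.resize(im[y:y+h,x:x+w,::-1],(400,400),interpolation=cv2.INTER_CUBIC)
cv2.imwrite('pics/c5.png',np.hstack([c(a,165,180,100,100),c(b,130,130,100,100)]))
s=env.state();p=s['ee_pos'];y=np.radians(s['ee_rot'][2]);e=np.array([np.cos(y),np.sin(y),0])
bt=p+115*e+[0,0,68.6];print(p,s['ee_rot'],s['force'],F,s['time_s']);print('bail',bt,proj('side',bt),proj('top',bt))
P=np.array([627,206,290]);print('side px pivot',proj('side',P),proj('top',P))
E
```

```text
time_s: 9.5
ee_pos: [447.0, 166.7, 145.2]
ee_rot: [180.0, -0.0, 11.9]
force: [0.2, 0.6, -2.6]
gripper_width: 11.3
[447.04884805 166.86764236 145.32128172] [ 1.79988771e+02 -2.42817922e-02  1.18873115e+01] [ 0.04560718  0.81747156 -1.82298956] [array([-0.17830986, -0.2913373 , -1.56941718])] 9.6
bail [559.58263009 190.55620287 213.92128172] [[216.79807937 221.97348202]] [[168.47528488 181.82482936]]
side px pivot [[188.89209928 199.03401856]] [[157.15276202 148.5619478 ]]
```

View pics/c5.png

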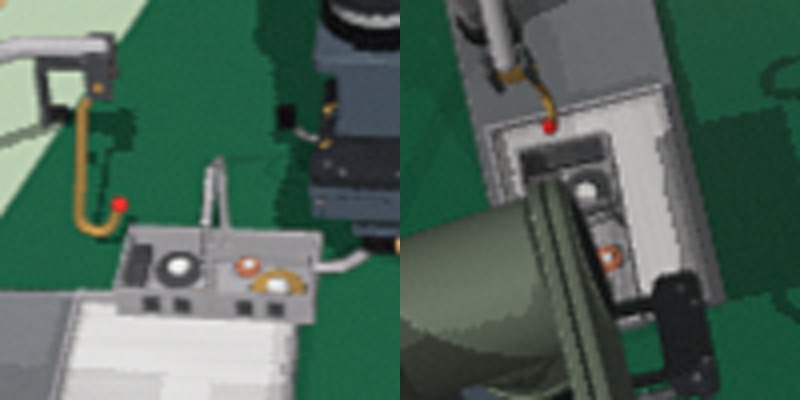

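The bail peak is at side crop (214,163), about 2 px from the prediction. The hook hangs ahead of it with its ball at (120,205). The stand's edges give a yaw nearer 14°, so I'll turn 2° and approach.

```bash
python3 -m jog '[{"dx":0.0015,"dy":-0.0055,"dz":0,"wx":0,"wy":0,"wz":0.036,"grip":1},{"dx":0.005,"dy":0.0012,"dz":0,"wx":0,"wy":0,"wz":0,"grip":1},{"dx":0.01,"dy":0.0024,"dz":0,"wx":0,"wy":0,"wz":0,"grip":1},{"dx":0.01,"dy":0.0024,"dz":0,"wx":0,"wy":0,"wz":0,"grip":1},{"dx":0.01,"dy":0.0024,"dz":0,"wx":0,"wy":0,"wz":0,"grip":1},{"dx":0.006,"dy":0.0015,"dz":0,"wx":0,"wy":0,"wz":0,"grip":1},{"dx":0.004,"dy":0.001,"dz":0,"wx":0,"wy":0,"wz":0,"grip":1},{"dx":0.004,"dy":0.001,"dz":0,"wx":0,"wy":0,"wz":0,"grip":1},{"dx":0.004,"dy":0.001,"dz":0,"wx":0,"wy":0,"wz":0,"grip":1},{"dx":0.004,"dy":0.001,"dz":0,"wx":0,"wy":0,"wz":0,"grip":1}]' 60
```

```text
time_s: 10.6
ee_pos: [505.5, 176.1, 145.1]
ee_rot: [180.0, 0.0, 14.0]
force: [-0.5, 0.6, -2.7]
gripper_width: 11.3
```

```bash
python3 -m jog '[{"dx":0.003,"dy":0.0007,"dz":0,"wx":0,"wy":0,"wz":0,"grip":1},{"dx":0.003,"dy":0.0007,"dz":0,"wx":0,"wy":0,"wz":0,"grip":1},{"dx":0.003,"dy":0.0007,"dz":0,"wx":0,"wy":0,"wz":0,"grip":1},{"dx":0.003,"dy":0.0007,"dz":0,"wx":0,"wy":0,"wz":0,"grip":1},{"dx":0.003,"dy":0.0007,"dz":0,"wx":0,"wy":0,"wz":0,"grip":1},{"dx":0.003,"dy":0.0007,"dz":0,"wx":0,"wy":0,"wz":0,"grip":1},{"dx":0.003,"dy":0.0007,"dz":0,"wx":0,"wy":0,"wz":0,"grip":1},{"dx":0.002,"dy":0.0005,"dz":0,"wx":0,"wy":0,"wz":0,"grip":1},{"dx":0,"dy":0,"dz":0,"wx":0,"wy":0,"wz":0,"grip":1},{"dx":0,"dy":0,"dz":0,"wx":0,"wy":0,"wz":0,"grip":1}]' 60
python3 - <<'E'
from h import *
a=env.grab_frame('side');b=env.grab_frame('top')
c=lambda im,x,y,w,h:cv2.resize(im[y:y+h,x:x+w,::-1],(400,400),interpolation=cv2.INTER_CUBIC)
cv2.imwrite('pics/c6.png',np.hstack([c(a,165,185,60,60),c(b,130,130,60,60)]))
s=env.state();p=s['ee_pos'];y=np.radians(s['ee_rot'][2]);e=np.array([np.cos(y),np.sin(y),0])
bt=p+115*e+[0,0,68.6];print(p,s['ee_rot'],s['force'],s['time_s']);v=bt-[627,206,290];print('bail X,Y,Z',v@e,v@[-e[1],e[0],0],v[2],proj('side',bt))
E
```

```text
time_s: 11.6
ee_pos: [528.2, 181.4, 145.0]
ee_rot: [180.0, 0.0, 14.0]
force: [-0.2, -0.5, -1.0]
gripper_width: 11.6
[528.13831954 181.3798426  145.05326198] [1.79994390e+02 1.49782119e-02 1.40270555e+01] [-0.0559106  -0.3014382  -1.58794505] 11.7
bail X,Y,Z 13.118803371828083 0.07608068399610242 -76.34673801860853 [[186.89751642 221.17040188]]
```

View pics/c6.png

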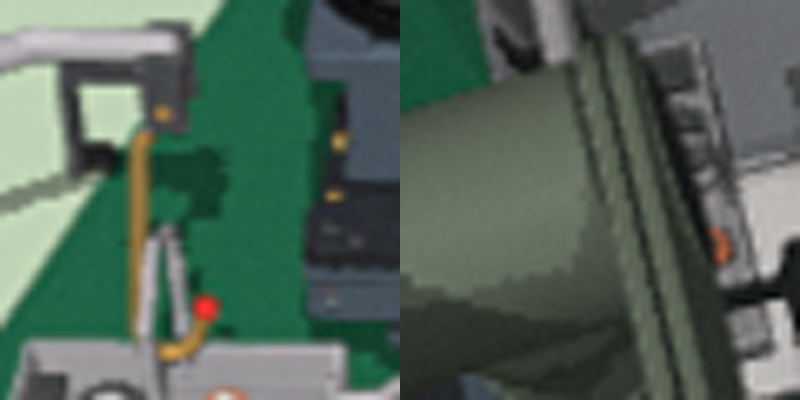

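The bail peak (163,232) is now between the shank (138,232) and the ball (207,308), and above the ball. It is not pressing yet. Continuing slowly.

```bash
python3 -m jog '[{"dx":0.002,"dy":0.0005,"dz":0,"wx":0,"wy":0,"wz":0,"grip":1},{"dx":0.002,"dy":0.0005,"dz":0,"wx":0,"wy":0,"wz":0,"grip":1},{"dx":0.001,"dy":0.00025,"dz":0,"wx":0,"wy":0,"wz":0,"grip":1},{"dx":0.001,"dy":0.00025,"dz":0,"wx":0,"wy":0,"wz":0,"grip":1},{"dx":0.001,"dy":0.00025,"dz":0,"wx":0,"wy":0,"wz":0,"grip":1},{"dx":0,"dy":0,"dz":0,"wx":0,"wy":0,"wz":0,"grip":1}]' 60
```

```text
time_s: 12.3
ee_pos: [535.4, 183.2, 145.0]
ee_rot: [180.0, -0.0, 14.0]
force: [-0.2, 0.2, -1.4]
gripper_width: 10.8
```

```bash
python3 -m jog '[{"dx":0.001,"dy":0.00025,"dz":0,"wx":0,"wy":0,"wz":0,"grip":1},{"dx":0.001,"dy":0.00025,"dz":0,"wx":0,"wy":0,"wz":0,"grip":1},{"dx":0,"dy":0,"dz":0,"wx":0,"wy":0,"wz":0,"grip":1}]' 60
```

```text
time_s: 12.6
ee_pos: [537.5, 183.7, 145.1]
ee_rot: [180.0, -0.0, 14.0]
force: [0.1, -1.2, -1.3]
gripper_width: 11.4
```

```bash
python3 -m jog '[{"dx":0.001,"dy":0.00025,"dz":0,"wx":0,"wy":0,"wz":0,"grip":1},{"dx":0.001,"dy":0.00025,"dz":0,"wx":0,"wy":0,"wz":0,"grip":1},{"dx":0,"dy":0,"dz":0,"wx":0,"wy":0,"wz":0,"grip":1}]' 60
```

```text
time_s: 12.9
ee_pos: [539.5, 184.2, 145.1]
ee_rot: [180.0, -0.0, 14.0]
force: [-1.4, 1.0, -1.3]
gripper_width: 11.4
```

```bash
python3 -m jog '[{"dx":0.001,"dy":0.00025,"dz":0,"wx":0,"wy":0,"wz":0,"grip":1},{"dx":0,"dy":0,"dz":0,"wx":0,"wy":0,"wz":0,"grip":1}]' 60
```

```text
time_s: 13.1
ee_pos: [540.4, 184.5, 145.1]
ee_rot: [180.0, -0.0, 14.0]
force: [-0.2, 0.1, -2.2]
gripper_width: 11.3
```

```bash
python3 -m jog '[{"dx":0.001,"dy":0.00025,"dz":0,"wx":0,"wy":0,"wz":0,"grip":1},{"dx":0,"dy":0,"dz":0,"wx":0,"wy":0,"wz":0,"grip":1}]' 60
```

```text
time_s: 13.3
ee_pos: [541.3, 184.7, 145.0]
ee_rot: [180.0, 0.0, 14.0]
force: [-0.6, 0.3, -2.1]
gripper_width: 11.3
```

```bash
python3 -m jog '[{"dx":0.001,"dy":0.00025,"dz":0,"wx":0,"wy":0,"wz":0,"grip":1},{"dx":0,"dy":0,"dz":0,"wx":0,"wy":0,"wz":0,"grip":1}]' 60
```

```text
time_s: 13.5
ee_pos: [541.6, 184.7, 144.8]
ee_rot: [180.0, 0.1, 14.0]
force: [-2.0, 0.3, -1.6]
gripper_width: 11.6
```

```bash
python3 -m jog '[{"dx":0.001,"dy":0.00025,"dz":0,"wx":0,"wy":0,"wz":0,"grip":1},{"dx":0,"dy":0,"dz":0,"wx":0,"wy":0,"wz":0,"grip":1}]' 60
```

```text
time_s: 13.7
ee_pos: [541.9, 184.8, 144.6]
ee_rot: [180.0, 0.2, 14.0]
force: [-4.6, -1.6, -1.5]
gripper_width: 11.3
```

In contact at about 4 N. Holding, with an average of several readings.

```bash
cat > av.py <<'E'
from h import *
# camera calls pass 0.05 s each: average readings, take hook picture
F=[];
for i in range(6):
    f=env.grab_frame('side');F.append(env.state()['force'])
F=np.array(F);m=F.mean(0)-[0,0,-2.2];print('mean',m.round(2),'sd',F.std(0).round(2),'|F|',np.linalg.norm(m).round(2))
c,s=blob(red(f),(160,200,70,60));e=np.array([.970,.242,0])
o,d=ray('side',c);n=np.array([-.242,.970,0]);P=np.array([627,206,290]);B=o+d*((P-o)@n)/(d@n)-P
print('ball X,Z',(B@e).round(1),B[2].round(1),'th',(np.arctan2(B@e,-B[2])+np.arctan2(16,113)).round(3))
s=env.state();p=s['ee_pos'];y=np.radians(s['ee_rot'][2]);g=np.array([np.cos(y),np.sin(y),0]);v=p+115*g+[0,0,68.6]-P;print('bail',(v@e).round(1),(v@n).round(1),v[2].round(1),'tcp',p.round(1),s['ee_rot'].round(2),'t',s['time_s'])
E
python3 av.py
```

```text
mean [-4.83 -0.9   1.23] sd [0.32 0.24 0.74] |F| 5.07
ball X,Z 11.3 -110.4 th 0.243
bail 27.3 0.1 -76.8 tcp [541.9 184.8 144.6] [179.99   0.19  14.02] t 14.0
```

```bash
python3 -m jog '[{"dx":0,"dy":0,"dz":0,"wx":0,"wy":0,"wz":0,"grip":1},{"dx":0,"dy":0,"dz":0,"wx":0,"wy":0,"wz":0,"grip":1},{"dx":0,"dy":0,"dz":0,"wx":0,"wy":0,"wz":0,"grip":1},{"dx":0,"dy":0,"dz":0,"wx":0,"wy":0,"wz":0,"grip":1},{"dx":0,"dy":0,"dz":0,"wx":0,"wy":0,"wz":0,"grip":1},{"dx":0,"dy":0,"dz":0,"wx":0,"wy":0,"wz":0,"grip":1},{"dx":0,"dy":0,"dz":0,"wx":0,"wy":0,"wz":0,"grip":1},{"dx":0,"dy":0,"dz":0,"wx":0,"wy":0,"wz":0,"grip":1},{"dx":0,"dy":0,"dz":0,"wx":0,"wy":0,"wz":0,"grip":1}]' 60; python3 av.py
```

```text
time_s: 14.9
ee_pos: [541.8, 184.8, 144.6]
ee_rot: [180.0, 0.2, 14.0]
force: [-5.0, -1.7, -0.4]
gripper_width: 11.3
mean [-5.3  -1.1   0.56] sd [0.44 0.41 0.25] |F| 5.44
ball X,Z 11.3 -110.4 th 0.243
bail 27.3 0.1 -76.8 tcp [541.9 184.8 144.6] [179.99   0.19  14.03] t 15.2
```

Step 1 is held: about 5 N, steady, for over 1 s. Sliding down along the shank.

```bash
python3 -m jog '[{"dx":0.0002,"dy":0,"dz":-0.002,"wx":0,"wy":0,"wz":0,"grip":1},{"dx":0.0005,"dy":0.0001,"dz":-0.002,"wx":0,"wy":0,"wz":0,"grip":1},{"dx":0.0005,"dy":0.0001,"dz":-0.002,"wx":0,"wy":0,"wz":0,"grip":1},{"dx":0.0005,"dy":0.0001,"dz":-0.002,"wx":0,"wy":0,"wz":0,"grip":1},{"dx":0.0005,"dy":0.0001,"dz":-0.002,"wx":0,"wy":0,"wz":0,"grip":1}]' 60; python3 av.py
```

```text
time_s: 15.7
ee_pos: [544.5, 185.5, 135.0]
ee_rot: [-180.0, 0.1, 14.0]
force: [-5.0, -0.5, -0.1]
gripper_width: 11.4
mean [-4.9  -0.53  0.08] sd [0.47 0.79 0.27] |F| 4.93
ball X,Z 11.3 -110.4 th 0.243
bail 30.1 0.0 -86.7 tcp [544.6 185.4 134.7] [1.800e+02 1.200e-01 1.403e+01] t 16.0
```

```bash
python3 -m jog '[{"dx":0.0005,"dy":0.0001,"dz":-0.002,"wx":0,"wy":0,"wz":0,"grip":1},{"dx":0.0005,"dy":0.0001,"dz":-0.002,"wx":0,"wy":0,"wz":0,"grip":1},{"dx":0.0005,"dy":0.0001,"dz":-0.002,"wx":0,"wy":0,"wz":0,"grip":1},{"dx":0.0005,"dy":0.0001,"dz":-0.002,"wx":0,"wy":0,"wz":0,"grip":1},{"dx":0.0005,"dy":0.0001,"dz":-0.002,"wx":0,"wy":0,"wz":0,"grip":1},{"dx":0.0005,"dy":0.0001,"dz":-0.002,"wx":0,"wy":0,"wz":0,"grip":1},{"dx":0.0005,"dy":0.0001,"dz":-0.002,"wx":0,"wy":0,"wz":0,"grip":1},{"dx":0.0005,"dy":0.0001,"dz":-0.002,"wx":0,"wy":0,"wz":0,"grip":1}]' 60; python3 av.py
```

```text
time_s: 16.8
ee_pos: [548.9, 186.3, 119.3]
ee_rot: [-180.0, 0.1, 14.0]
force: [-7.8, -1.0, 0.2]
gripper_width: 11.6
mean [-5.26 -0.88  0.96] sd [0.72 0.43 0.65] |F| 5.41
ball X,Z 12.1 -110.4 th 0.25
bail 34.4 -0.2 -102.5 tcp [548.9 186.3 118.9] [1.800e+02 8.000e-02 1.403e+01] t 17.1
```

```bash
python3 -m jog '[{"dx":0.0,"dy":0,"dz":-0.002,"wx":0,"wy":0,"wz":0,"grip":1},{"dx":0.0005,"dy":0.0001,"dz":-0.002,"wx":0,"wy":0,"wz":0,"grip":1},{"dx":0.0005,"dy":0.0001,"dz":-0.002,"wx":0,"wy":0,"wz":0,"grip":1},{"dx":0.0005,"dy":0.0001,"dz":-0.002,"wx":0,"wy":0,"wz":0,"grip":1},{"dx":0.0005,"dy":0.0001,"dz":-0.002,"wx":0,"wy":0,"wz":0,"grip":1},{"dx":0.0005,"dy":0.0001,"dz":-0.002,"wx":0,"wy":0,"wz":0,"grip":1}]' 60; python3 av.py
```

```text
time_s: 17.7
ee_pos: [552.0, 186.9, 107.4]
ee_rot: [180.0, -0.0, 14.0]
force: [-5.9, -0.4, 0.7]
gripper_width: 11.4
mean [-4.03 -0.26  0.45] sd [0.3  0.34 0.74] |F| 4.06
ball X,Z 12.1 -110.4 th 0.25
bail 37.6 -0.4 -114.4 tcp [552.  186.9 107. ] [1.7999e+02 1.0000e-02 1.4020e+01] t 18.0
```

```bash
python3 -m jog '[{"dx":0.0004,"dy":0.0001,"dz":-0.002,"wx":0,"wy":0,"wz":0,"grip":1},{"dx":0.0004,"dy":0.0001,"dz":-0.002,"wx":0,"wy":0,"wz":0,"grip":1},{"dx":0.0003,"dy":0.0001,"dz":-0.001,"wx":0,"wy":0,"wz":0,"grip":1},{"dx":0.0002,"dy":0,"dz":-0.001,"wx":0,"wy":0,"wz":0,"grip":1}]' 60; python3 av.py
```

```text
time_s: 18.4
ee_pos: [553.6, 187.3, 101.1]
ee_rot: [180.0, -0.0, 14.0]
force: [-4.5, -0.4, 0.0]
gripper_width: 11.4
mean [-4.04 -0.36  1.26] sd [0.35 0.44 0.37] |F| 4.25
ball X,Z 12.1 -110.4 th 0.25
bail 39.2 -0.4 -120.3 tcp [553.5 187.2 101.1] [ 1.7999e+02 -2.0000e-02  1.4030e+01] t 18.7
```

```bash
python3 -m jog '[{"dx":0.0002,"dy":0,"dz":-0.001,"wx":0,"wy":0,"wz":0,"grip":1},{"dx":0.0002,"dy":0,"dz":-0.001,"wx":0,"wy":0,"wz":0,"grip":1},{"dx":0.0002,"dy":0,"dz":-0.001,"wx":0,"wy":0,"wz":0,"grip":1}]' 60; python3 av.py
```

```text
time_s: 19.0
ee_pos: [554.2, 187.2, 98.4]
ee_rot: [180.0, -0.1, 14.0]
force: [-4.8, -0.9, 1.5]
gripper_width: 11.4
mean [-4.63 -1.26  4.08] sd [0.58 0.53 0.66] |F| 6.29
ball X,Z 12.1 -110.4 th 0.25
bail 39.7 -0.6 -123.2 tcp [554.1 187.2  98.2] [ 1.7999e+02 -3.0000e-02  1.4020e+01] t 19.3
```

```bash
python3 -m jog '[{"dx":0.0,"dy":0,"dz":-0.001,"wx":0,"wy":0,"wz":0,"grip":1},{"dx":0.0,"dy":0,"dz":-0.001,"wx":0,"wy":0,"wz":0,"grip":1}]' 60; python3 av.py
```

```text
time_s: 19.5
ee_pos: [554.2, 187.2, 96.4]
ee_rot: [180.0, -0.1, 14.0]
force: [-3.7, -1.7, 2.3]
gripper_width: 11.8
mean [-4.5  -1.71  4.4 ] sd [0.5  0.46 0.44] |F| 6.52
ball X,Z 12.1 -110.4 th 0.25
bail 39.4 -0.6 -125.4 tcp [553.9 187.1  96. ] [1.7999e+02 2.0000e-02 1.4020e+01] t 19.8
```

Bail is entering the bend, about 6.5 N. Pressing slightly further down, easing back a little.

```bash
python3 -m jog '[{"dx":-0.0003,"dy":0,"dz":-0.001,"wx":0,"wy":0,"wz":0,"grip":1},{"dx":-0.0003,"dy":0,"dz":-0.001,"wx":0,"wy":0,"wz":0,"grip":1},{"dx":0,"dy":0,"dz":0,"wx":0,"wy":0,"wz":0,"grip":1}]' 60; python3 av.py
```

```text
time_s: 20.1
ee_pos: [553.6, 187.2, 94.1]
ee_rot: [180.0, -0.0, 14.0]
force: [-4.6, -2.5, 2.0]
gripper_width: 11.4
mean [-3.88 -1.65  4.73] sd [0.83 0.32 0.24] |F| 6.34
ball X,Z 12.1 -110.4 th 0.25
bail 39.1 -0.4 -127.2 tcp [553.5 187.2  94.2] [ 1.7999e+02 -3.0000e-02  1.4030e+01] t 20.4
```

```bash
python3 -m jog '[{"dx":-0.0002,"dy":0,"dz":-0.001,"wx":0,"wy":0,"wz":0,"grip":1},{"dx":0,"dy":0,"dz":-0.0005,"wx":0,"wy":0,"wz":0,"grip":1},{"dx":0,"dy":0,"dz":0,"wx":0,"wy":0,"wz":0,"grip":1}]' 60; python3 av.py
python3 - <<'E'
from h import *
a=env.grab_frame('side');cv2.imwrite('pics/c7.png',cv2.resize(a[190:270,150:230,::-1],(560,560),interpolation=cv2.INTER_CUBIC))
E
```

```text
time_s: 20.7
ee_pos: [553.8, 187.3, 92.9]
ee_rot: [180.0, -0.1, 14.0]
force: [-2.5, -1.3, 4.6]
gripper_width: 11.6
mean [-2.72 -1.2   7.23] sd [0.55 0.51 0.58] |F| 7.82
ball X,Z 11.8 -110.0 th 0.247
bail 39.3 -0.3 -128.6 tcp [553.6 187.3  92.8] [ 1.7999e+02 -7.0000e-02  1.4030e+01] t 21.0
```

View pics/c7.png

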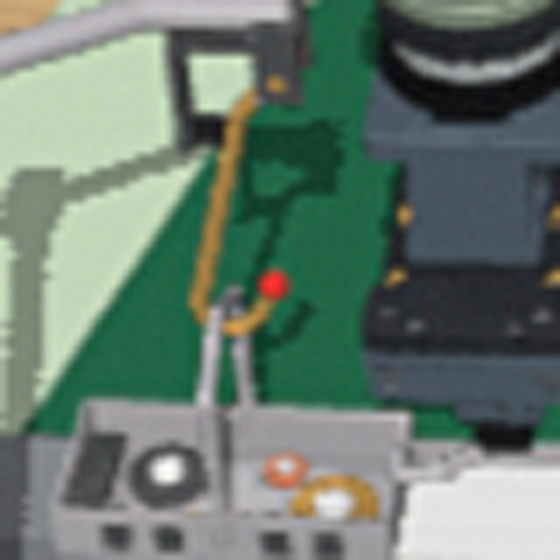

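The bail peak (228,298) sits in the bend, with the ball (274,285) through the window. It has been held above 5 N for well over 0.3 s. Easing the press, then following the hook's arc back to vertical.

```bash
python3 -m jog '[{"dx":-0.0005,"dy":0,"dz":0.001,"wx":0,"wy":0,"wz":0,"grip":1},{"dx":-0.002,"dy":-0.0005,"dz":0,"wx":0,"wy":0,"wz":0,"grip":1},{"dx":-0.003,"dy":-0.0007,"dz":-0.0006,"wx":0,"wy":0,"wz":0,"grip":1},{"dx":-0.003,"dy":-0.0007,"dz":-0.0007,"wx":0,"wy":0,"wz":0,"grip":1},{"dx":-0.003,"dy":-0.0008,"dz":-0.0006,"wx":0,"wy":0,"wz":0,"grip":1},{"dx":-0.003,"dy":-0.0008,"dz":-0.0005,"wx":0,"wy":0,"wz":0,"grip":1}]' 60; python3 av.py
```

```text
time_s: 21.65
ee_pos: [538.2, 183.6, 90.9]
ee_rot: [180.0, 0.0, 14.0]
force: [0.0, -0.9, 3.1]
gripper_width: 11.5
mean [-0.64 -1.14  4.22] sd [0.37 0.34 0.37] |F| 4.42
ball X,Z -0.9 -110.9 th 0.132
bail 24.0 -0.2 -130.3 tcp [538.7 183.7  91.1] [ 1.7999e+02 -1.0000e-02  1.4030e+01] t 21.95
```

```bash
python3 -m jog '[{"dx":-0.003,"dy":-0.0007,"dz":-0.0002,"wx":0,"wy":0,"wz":0,"grip":1},{"dx":-0.003,"dy":-0.0007,"dz":-0.0002,"wx":0,"wy":0,"wz":0,"grip":1},{"dx":-0.003,"dy":-0.0008,"dz":-0.0002,"wx":0,"wy":0,"wz":0,"grip":1},{"dx":-0.003,"dy":-0.0008,"dz":-0.0001,"wx":0,"wy":0,"wz":0,"grip":1},{"dx":-0.003,"dy":-0.0008,"dz":0,"wx":0,"wy":0,"wz":0,"grip":1},{"dx":-0.002,"dy":-0.0005,"dz":0,"wx":0,"wy":0,"wz":0,"grip":1},{"dx":0,"dy":0,"dz":0,"wx":0,"wy":0,"wz":0,"grip":1}]' 60; python3 av.py
```

```text
time_s: 22.65
ee_pos: [521.1, 179.2, 90.4]
ee_rot: [180.0, 0.0, 14.0]
force: [0.1, -1.2, 0.7]
gripper_width: 11.4
mean [ 0.27 -1.13  1.59] sd [0.4  0.43 0.27] |F| 1.97
ball X,Z -15.6 -109.5 th -0.0
bail 6.4 -0.3 -131.0 tcp [521.7 179.4  90.4] [1.7999e+02 1.0000e-02 1.4030e+01] t 22.95
```

Hook is vertical (ball X -15.6, θ about 0). Removing the residual sideways and vertical strain, and relaxing the grip before opening.

```bash
python3 -m jog '[{"dx":0,"dy":-0.0003,"dz":-0.0003,"wx":0,"wy":0,"wz":0,"grip":1},{"dx":0,"dy":0,"dz":0,"wx":0,"wy":0,"wz":0,"grip":1},{"dx":0,"dy":0,"dz":0,"wx":0,"wy":0,"wz":0,"grip":1}]' 20; python3 av.py;  python3 -m jog '[{"dx":0,"dy":0,"dz":0,"wx":0,"wy":0,"wz":0,"grip":1},{"dx":0,"dy":0,"dz":0,"wx":0,"wy":0,"wz":0,"grip":1},{"dx":0,"dy":0,"dz":0,"wx":0,"wy":0,"wz":0,"grip":1},{"dx":0,"dy":0,"dz":0,"wx":0,"wy":0,"wz":0,"grip":1}]' 4; python3 av.py
```

```text
time_s: 23.25
ee_pos: [521.7, 179.1, 90.2]
ee_rot: [180.0, -0.0, 14.0]
force: [0.2, -0.2, -0.7]
gripper_width: 11.9
mean [-0.13 -0.82  1.83] sd [0.51 0.31 0.43] |F| 2.01
ball X,Z -15.9 -109.7 th -0.004
bail 6.2 -0.6 -131.2 tcp [521.6 179.1  90.2] [180.    -0.    14.03] t 23.55
time_s: 23.95
ee_pos: [521.6, 179.1, 90.2]
ee_rot: [180.0, -0.0, 14.0]
force: [-0.2, -0.1, 0.8]
gripper_width: 12.3
mean [ 0.06 -0.51  1.93] sd [0.17 0.62 0.31] |F| 2.0
ball X,Z -15.9 -109.7 th -0.004
bail 6.2 -0.5 -131.2 tcp [521.6 179.1  90.2] [180.     0.    14.03] t 24.25
```

The gripper now carries almost nothing. Opening.

```bash
python3 -m jog '[{"dx":0,"dy":0,"dz":0,"wx":0,"wy":0,"wz":0,"grip":0.6},{"dx":0,"dy":0,"dz":0,"wx":0,"wy":0,"wz":0,"grip":0.3},{"dx":0,"dy":0,"dz":0,"wx":0,"wy":0,"wz":0,"grip":0.0},{"dx":0,"dy":0,"dz":0,"wx":0,"wy":0,"wz":0,"grip":-0.2},{"dx":0,"dy":0,"dz":0,"wx":0,"wy":0,"wz":0,"grip":-0.2},{"dx":0,"dy":0,"dz":0,"wx":0,"wy":0,"wz":0,"grip":-0.2}]' 10; python3 av.py
python3 - <<'E'
from h import *
a=env.grab_frame('side');cv2.imwrite('pics/c8.png',cv2.resize(a[190:290,150:250,::-1],(560,560),interpolation=cv2.INTER_CUBIC))
E
```

```text
time_s: 24.85
ee_pos: [521.6, 179.1, 90.2]
ee_rot: [180.0, -0.0, 14.0]
force: [-0.4, -0.3, 0.7]
gripper_width: 53.9
mean [-0.21 -0.15  2.21] sd [0.22 0.54 0.41] |F| 2.22
ball X,Z -18.7 -109.6 th -0.029
bail 6.2 -0.6 -131.2 tcp [521.6 179.1  90.2] [179.99   0.    14.03] t 25.15
```

View pics/c8.png

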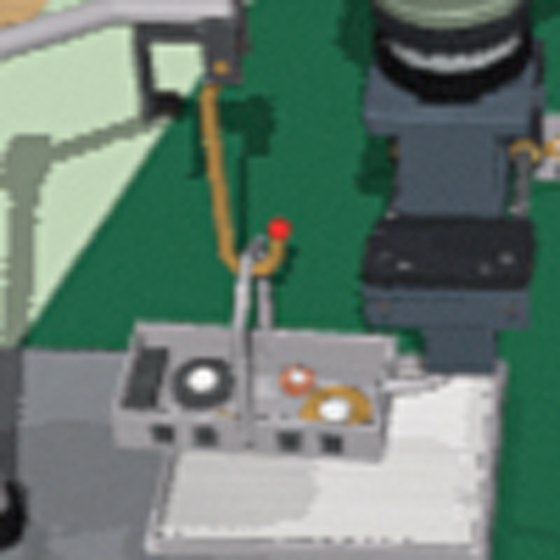

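The basket hangs level from the hook, with the fingers clear of the lug. Withdrawing straight up, then back.

```bash
python3 -m jog '[{"dx":0,"dy":0,"dz":0.005,"wx":0,"wy":0,"wz":0,"grip":-0.2},{"dx":0,"dy":0,"dz":0.012,"wx":0,"wy":0,"wz":0,"grip":-0.2},{"dx":0,"dy":0,"dz":0.015,"wx":0,"wy":0,"wz":0,"grip":-0.2},{"dx":0,"dy":0,"dz":0.015,"wx":0,"wy":0,"wz":0,"grip":-0.2},{"dx":0,"dy":0,"dz":0.013,"wx":0,"wy":0,"wz":0,"grip":-0.2},{"dx":-0.03,"dy":-0.007,"dz":0,"wx":0,"wy":0,"wz":0,"grip":-0.2},{"dx":-0.04,"dy":-0.01,"dz":0,"wx":0,"wy":0,"wz":0,"grip":-0.2},{"dx":-0.04,"dy":-0.01,"dz":0,"wx":0,"wy":0,"wz":0,"grip":-0.2},{"dx":-0.02,"dy":-0.005,"dz":0,"wx":0,"wy":0,"wz":0,"grip":-0.2},{"dx":0,"dy":0,"dz":0,"wx":0,"wy":0,"wz":0,"grip":-0.2}]'
cat > sw.py <<'E'
from h import *
r=[]
for i in range(18):
    c,s=blob(red(env.grab_frame('side')),(160,200,70,60));r.append(c)
r=np.array(r);print(r.round(1).tolist(),r.std(0))
E
python3 sw.py
```

```text
time_s: 26.2
ee_pos: [389.2, 146.5, 151.2]
ee_rot: [180.0, -0.0, 14.0]
force: [0.7, -0.3, -0.6]
gripper_width: 54.7
[[199.5, 230.5], [199.5, 230.5], [199.5, 230.5], [199.5, 230.5], [200.1, 230.3], [200.5, 230.5], [200.5, 230.5], [200.8, 230.3], [201.0, 230.2], [201.0, 230.2], [201.0, 230.2], [201.0, 230.2], [200.5, 230.5], [200.5, 230.5], [200.5, 230.4], [199.8, 230.4], [199.5, 230.5], [199.5, 230.5]] [0.60099505 0.12521815]
```

```bash
python3 -m jog '[{"dx":0,"dy":0,"dz":0,"wx":0,"wy":0,"wz":0,"grip":-0.2},{"dx":0,"dy":0,"dz":0,"wx":0,"wy":0,"wz":0,"grip":-0.2},{"dx":0,"dy":0,"dz":0,"wx":0,"wy":0,"wz":0,"grip":-0.2},{"dx":0,"dy":0,"dz":0,"wx":0,"wy":0,"wz":0,"grip":-0.2},{"dx":0,"dy":0,"dz":0,"wx":0,"wy":0,"wz":0,"grip":-0.2},{"dx":0,"dy":0,"dz":0,"wx":0,"wy":0,"wz":0,"grip":-0.2},{"dx":0,"dy":0,"dz":0,"wx":0,"wy":0,"wz":0,"grip":-0.2},{"dx":0,"dy":0,"dz":0,"wx":0,"wy":0,"wz":0,"grip":-0.2},{"dx":0,"dy":0,"dz":0,"wx":0,"wy":0,"wz":0,"grip":-0.2},{"dx":0,"dy":0,"dz":0,"wx":0,"wy":0,"wz":0,"grip":-0.2}]'; python3 sw.py
python3 - <<'E'
from h import *
a=env.grab_frame('side');cv2.imwrite('pics/c9.png',cv2.resize(a[150:330,130:330,::-1],(800,600),interpolation=cv2.INTER_CUBIC))
E
```

```text
time_s: 28.1
ee_pos: [391.6, 147.1, 150.2]
ee_rot: [180.0, -0.0, 14.0]
force: [-0.6, 0.6, 0.8]
gripper_width: 54.7
[[199.5, 230.5], [199.5, 230.5], [199.5, 230.5], [199.5, 230.5], [199.9, 230.4], [200.5, 230.4], [200.5, 230.5], [200.5, 230.5], [201.0, 230.2], [201.0, 230.2], [201.0, 230.2], [201.0, 230.2], [200.6, 230.4], [200.5, 230.5], [200.5, 230.5], [200.0, 230.5], [199.5, 230.5], [199.5, 230.5]] [0.58755543 0.12256224]
```

View pics/c9.png

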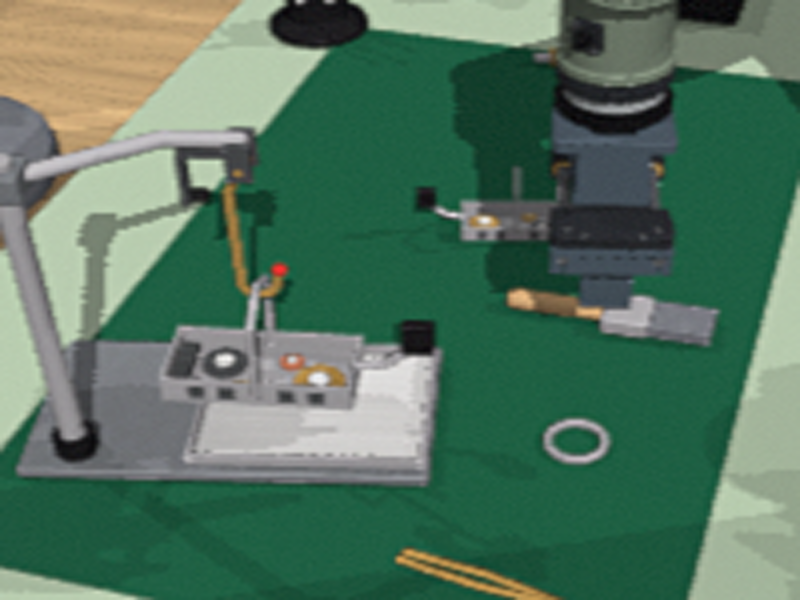

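The basket hangs level from the bend, clear of the stand. The hook is within about 0.03 rad of vertical, with a residual swing of about 2 mm. The robot is clear.

```bash
python3 -c "
from workcell import env
print(env.job_done(), env.state()['time_s'])"
```

```text
the job is handed in; nothing more can be done
the job is handed in; nothing more can be done
```

The basket is hanging from the hook and the job is handed in, at about 29 s of the 70 s allowed. No verdict is reported, so these results are from my own readings.

**Push and hold:** The bail held the hook still against its buffer at about 5 N for over a second. The hook was leaning back about 0.25 rad.

**Seating:** I slid the bail down the shank at about 4–5.5 N, with one reading of about 8 N while moving. I pressed it home in the bend at 6–8 N for over a second. The highest force I read was about 8 N, so under the 12 N limit, though I only sampled it between moves.

**Return and release:** I brought the hook back to vertical, relaxed the grip until the gripper carried almost nothing, then opened and withdrew.

**Last checks:**
- **Basket and hook:** the basket looks level and sits in the bend. The hook was about 0.03 rad from vertical just after I let go. A swing of about 2 mm remains, roughly 0.02 m/s.
- **Other things on the bench:** the brush, ring and tweezers look undisturbed. I did not re-measure any of them, and the last picture doesn't show the loupe or the movement holder.

**What went wrong or disagreed:**
- The first move was refused because the rows lacked some keys.
- On the first grasp I lifted before the jaws had closed; the pictures showed the basket had not moved.
- Robot and camera positions of the hook differed by about 4 mm, so I used the camera to judge vertical.

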